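# Close the pressure pot on a repaired denture and hold its air valve open

## Task

A repaired denture stands in the open pressure pot, ready to cure: close the pot. Take the lid by its black handle, let its two lugs down through the two gaps in the pot's collar, press it down against the sprung sealing ring and, keeping it pressed, turn it clockwise (seen from above) about a quarter turn as far as it will go, so that an ear of the lid pushes the sprung air-valve pin in. The air is then let in, so finish still gripping the handle and holding the lid home against that pin; never push the pin with the gripper, and leave the other things on the bench where they are.

Things in the scene. Friction and masses are not known exactly. Their poses are not given: they have to be found in the camera images.
- pot: Cast aluminium pressure pot, upright and fixed; only its place and yaw vary. Origin on its axis at the underside, z up. Body 148 mm across; collar 184 mm across, its top 111 mm up. A brass air valve stands outside the collar on the pot's own -y side (x -36 to -6, y -93 to -117, top 137 mm)
- collar_top (a point): Middle of the pot's open mouth at the collar's top, axes as the pot. The collar's inward flange (8 mm thick, bore 149 mm) has two gaps 48 degrees wide, centred on the pot's +x and -x. The lid goes in with its ears along the pot's x (either way round), lugs with 4 degrees and 2.5 mm to spare. Pressed 4 mm or more, it turns only clockwise from above, about 80 degrees to a hard stop
- lid_grip (a point): Centre of the loose lid's black handle, the point to grip: on the lid's axis, 58 mm above its underside; z up, x along the handle, a fin 96 mm long (x), 18 mm thick (y), 28 to 76 mm above the underside. The lid starts right side up on the bench, anywhere in yaw; 0.3 to 0.5 kg. A half turn leaves it the same but for a small brass relief valve on top
- lid_foot (a point): Middle of the lid's underside. The lid is an aluminium disc 144 mm across, 22 mm thick at its edge, 30 in the middle. On its +x and -x sides are two lugs at the lower edge (6 mm thick, 40 degrees wide, reaching 82 mm from the axis) and above each an ear (18 mm wide, reaching 106 mm from the axis, 21 to 33 mm above the underside)
- seal (a joint): How far the pot's black rubber sealing ring is pressed down, m: 0 free (its top 100 mm above the bench), 0.007 bottom stop. Its spring bears 6 N at first, 16.5 N at the bottom; the lid's weight alone hardly presses it. Lid lying on it: lugs caught in the gaps. From 0.004 they pass under the flange, with 3 mm to spare at 0.007; once under, the flange keeps the lid down. All greased
- air_pin (a joint): How far the air-valve pin is pushed in, m: 0 out, about 0.010 when the lid is turned to its stop. Its spring takes 3 N at first and 5.5 N at 0.010. An ear meets it after about 75 degrees of turn, and it turns the lid back if let go
- air_pin_tip (a point): Tip of the air-valve pin, a steel pin 12 mm across; 98 mm from the pot's axis on the pot's -y side, 122 mm above the bench. It points along the pot's +x and is pushed in along the pot's -x
- jar: Bystander: amber glass jar, 48 mm across, 62 mm tall. Origin at its underside
- cup: Bystander: paper cup, 72 mm across, 82 mm tall. Origin at its underside
- cast: Bystander: plaster cast with a denture, 68 mm wide, 35 mm tall. Origin at its underside
- felt_wheel: Bystander: white felt polishing wheel lying flat, 82 mm across, its steel shank up to 56 mm. Origin at its underside
- spatula: Bystander: plaster spatula lying flat, 190 mm long. Origin under its middle
- brush: Bystander: brush lying flat, 170 mm long. Origin under its middle
- bowl: Bystander: grey rubber mixing bowl, 116 mm across, 62 mm tall. Origin at its underside
Things that resemble listed ones, but are neither listed nor needed, are in the scene too. Leave any green look-alike of the part that bears lid_grip alone.

How it is judged:
By the outcome, as a careful person would: the job done as asked, in the order asked, and still so for the second after the job is handed in, while the arm keeps its last pose, push and grip.
It also fails if it takes over 42 s, if anything falls off the work surface, if the arm or the gripper's body presses on something with over 40 N, if the wrist force passes 120 N, or if a joint passes its speed limit or range.

## Robot

A 6-joint arm with a two-finger parallel gripper is mounted at the origin on the work surface. World frame = base frame: x ahead of the robot, y to its left, z up, the work surface at z = 0. Lengths are in m, angles in rad, forces in N, time in s.
With the tool pointing down it reaches from about 0.35 to 0.975 m from the base axis. Payload 17.4 kg.
Tool frame: the origin (TCP) lies between the finger pads; the fingertips stand 14 mm ahead of it and the grasp point (between the pads) lies 5 mm behind it; z points along the fingers, x is the direction in which the jaws open and shut, and the axes are right-handed (so a half turn about z gives the same grasp; the last joint's range is limited). The gripper opens to 85 mm and grips with 20 to 120 N. Pads are 22 mm wide; open, the fingers measure 114 mm over their backs; the gripper's body (76 mm by 85 mm) begins 54 mm behind the grasp point. The pads swing forward as they close: fully open they stand 13 mm farther back than shut.
Start: joints at [-1.379, 0.116, 1.442, -0, 1.584, -0.038], TCP at [0.154, -0.657, 0.245] pointing down, gripper open.
Joint ranges: [-2.83, 2.83], [-0.83, 2.19], [0.07, 2.5], [-1.14, 4.28], [0.01, 3], [-2.97, 2.97]. Speed limits (rad/s): [1.89, 1.89, 2.22, 3.14, 3.14, 3.14].

## Interface

Orientations are given as a unit quaternion [x, y, z, w].
In Python, from workcell import readout, viewer, workorder gives the robot as it stands.
- The arm moves only by the shell command python3 -m handwheel 'ROWS' [FORCE]. ROWS is JSON, one flat list of numbers, 7 for each row, row after row: the shift along the tool's x, y, z in m, then the turn, a rotation vector about the tool's x, y, z in rad, then the opening, from 0 (shut) to 1 (fully open). In form: [tx, ty, tz, ax, ay, az, hand, tx, ty, tz, ax, ay, az, hand, ...]. A call has 1 to 20 rows; each row is the pose to reach, as a shift and turn from the pose commanded when the call began, along the tool's axes at that moment; what a row does not reach only later rows make up. A row lasts 1/10 s, in which the tool goes at most 50 mm and 8.59 degrees, less where a joint would pass 70% of its speed; a pose out of reach is approached as far as the arm can. A call with a gripper value outside its range is refused whole. The fingers move at their own pace and stop on an object; FORCE is the grip in N (left out, the last holds). Time passes only in rows, so rows that repeat a pose let the fingers close. It gives the time, the measured TCP pose, the force and the opening at its end, in the units of the state.
- readout.observe(): the state, without advancing time (a new reading comes with each control period).
- viewer.snapshot(name): name is "scene" or "top" or "wrist"; returns (picture, depth): 400x640x3 uint8, red, green, blue; 400x640 float32, m along the optical axis (not along the pixel's ray), 0 where there is no reading.
- viewer.camera_model(name): a dict with "camera_matrix" (3x3 intrinsics, pixels), "R" (3x3) and "t" (3): a world point X has camera coordinates R X + t; the wrist camera has in their place "tool_from_camera" (4x4, takes a point from camera to tool coordinates, whose origin is the TCP and whose axes are the tool frame's). Camera axes: x right, y down, z forward; pixel columns grow to the right and rows downward; lengths in m; the calibration is good to about 2 mm. The wrist camera is an equidistant fisheye: a pixel r from the principal point sees the ray r / f radians off the axis. A picture is of the moment at which its call begins: read the wrist's pose just before it. camera_model takes no time and is no camera call.
- workorder.sign_off(): hands the job in, once; it reports no verdict.
The state is a dict: "time_s": time; "joints": joint angles; "dq": joint speeds; "effort": joint torques, N m; "ee_pos": TCP position; "eef_rot": TCP orientation; "wrist_force": force on the tool from outside, world axes, zero at the start; "moment": the same for the moment, N m; "finger_gap": finger opening in m.
Only numpy, scipy, OpenCV 4.12 (cv2) and the standard library are available. Lean on these libraries where they do the work, as an engineer would, in place of code of your own. Each camera call takes 0.05 s, during which the arm holds its last target. There are 200 camera calls.

## Working session

There is one attempt and no reset: what is moved stays moved. The work goes in short steps, Python scripts to look and compute and a shell command to move; the robot and the scene stay as the last step left them, time stands still between calls to the robot, and variables do not carry over. Pictures are saved under pics/ and viewed, about 8 in all and at most 12, crops included, and the job is handed in when it is done.

```bash
mkdir -p pics; ls
cat > h.py <<'E'
import numpy as np, cv2
from scipy.spatial.transform import Rotation as Ro
from workcell import readout, viewer, workorder
def snap(n,f):
    s=readout.observe(); p,d=viewer.snapshot(n)
    np.savez('pics/'+f+'.npz',p=p,d=d,pos=s['ee_pos'],rot=s['eef_rot'])
    cv2.imwrite('pics/'+f+'.png',p[:,:,::-1]); return p,d,s
def cam(n,pos=None,rot=None):
    m=viewer.camera_model(n); K=np.array(m['camera_matrix'])
    if n=='wrist':
        T=np.array(m['tool_from_camera']); W=np.eye(4); W[:3,:3]=Ro.from_quat(rot).as_matrix(); W[:3,3]=pos
        A=W@T; return K,A[:3,:3],A[:3,3]
    R=np.array(m['R']); t=np.array(m['t']); return K,R.T,-R.T@t
def rays(n,uv,pos=None,rot=None):
    K,R,c=cam(n,pos,rot); uv=np.atleast_2d(uv).astype(float)
    a=(uv[:,0]-K[0,2])/K[0,0]; b=(uv[:,1]-K[1,2])/K[1,1]
    if n=='wrist':
        r=np.hypot(a,b)+1e-12; v=np.c_[np.sin(r)*a/r,np.sin(r)*b/r,np.cos(r)]
    else: v=np.c_[a,b,np.ones_like(a)]
    return c,v@R.T
def onz(n,uv,z,pos=None,rot=None):
    c,v=rays(n,uv,pos,rot); return c+v*((z-c[2])/v[:,2])[:,None]
def dpts(n,uv,d,pos=None,rot=None):
    uv=np.atleast_2d(uv).astype(int); K,R,c=cam(n,pos,rot); c,v=rays(n,uv,pos,rot)
    zc=v@R[:,2]; return c+v*(d[uv[:,1],uv[:,0]]/zc)[:,None]
E
python3 - <<'E'
from h import *
p,d,s=snap('top','top0'); p2,d2,_=snap('scene','scene0'); p3,d3,_=snap('wrist','wrist0')
print(s)
cv2.imwrite('pics/both.png',np.vstack([p,p2])[:,:,::-1][::1] if 0 else cv2.resize(np.vstack([p,p2])[:,:,::-1],(480,600)))
for n in('top','scene','wrist'): print(viewer.camera_model(n))
E
```

```text
pics
{'time_s': 0.0, 'joints': array([-1.37878535e+00,  1.16484662e-01,  1.44228775e+00, -9.05061425e-07,
        1.58399510e+00, -3.78307336e-02]), 'dq': array([-0.00099961, -0.00108575,  0.00153033,  0.00028245, -0.00241802,
        0.00037827]), 'effort': array([ 1.76106473e-04, -7.31983709e+01, -6.32484984e+01, -5.70685131e-05,
        6.32376919e-03,  9.15571235e-06]), 'ee_pos': array([ 0.15371708, -0.6570781 ,  0.24454909]), 'eef_rot': array([ 7.83525036e-01, -6.21359938e-01, -4.46427037e-04, -3.81809563e-04]), 'wrist_force': array([-0.76026239, -0.37830805,  0.22520709]), 'moment': array([ 0.00847828, -0.03670705,  0.04029418]), 'finger_gap': 0.08556546167199594}
{'camera_matrix': array([[377.48555061,   0.        , 314.66330366],
       [  0.        , 377.48555061, 207.62617378],
       [  0.        ,   0.        ,   1.        ]]), 'R': array([[-0.02475893, -0.99965916, -0.00828023],
       [-0.99559257,  0.02540599, -0.09027719],
       [ 0.09045679,  0.00600857, -0.99588226]]), 't': array([0.03666947, 0.51927958, 0.97122314])}
{'camera_matrix': array([[482.60930549,   0.   
[... 164 characters left out ...]
 -0.01729809],
       [ 0.67242706,  0.4253271 , -0.60575466],
       [-0.50019715, -0.34211219, -0.79546343]]), 't': array([ 0.25630454, -0.28754584,  1.70136582])}
{'camera_matrix': array([[309.70691629,   0.        , 319.62699295],
       [  0.        , 309.70691629, 199.84388097],
       [  0.        ,   0.        ,   1.        ]]), 'tool_from_camera': array([[ 9.99999554e-01,  5.71717261e-04, -7.51460623e-04,
         7.81041855e-04],
       [-3.38309007e-04,  9.59958413e-01,  2.80142342e-01,
        -7.28102083e-02],
       [ 8.81533159e-04, -2.80141963e-01,  9.59958178e-01,
        -1.28100627e-01],
       [ 0.00000000e+00,  0.00000000e+00,  0.00000000e+00,
         1.00000000e+00]])}
```

View pics/top0.png

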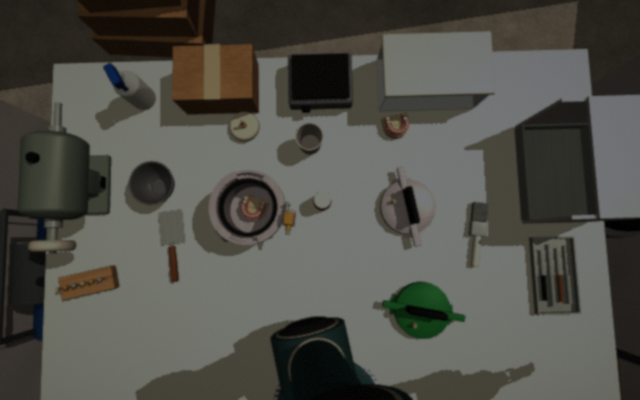

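View pics/scene0.png

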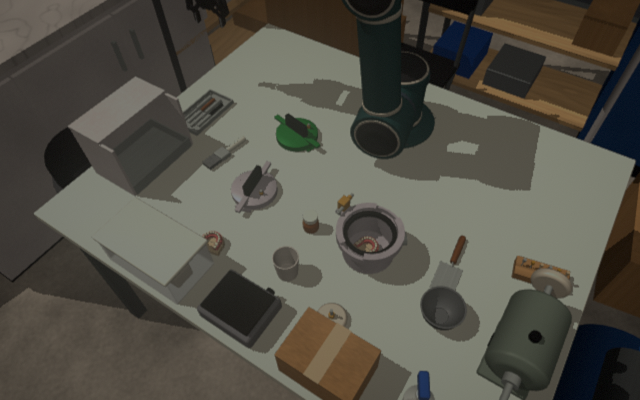

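Candidates for the lid: the grey lid at top (408,205) / scene (254,187), and the green look-alike at top (421,308) / scene (297,132). The grey aluminium one with the black handle fits. The pot is at top (248,208), with its brass valve at (288,217). Confirming in one enlarged crop and measuring.

```bash
cat > m1.py <<'E'
from h import *
T=np.load('pics/top0.npz'); S=np.load('pics/scene0.npz')
def crop(p,x,y,w,h,W,H):
    c=cv2.resize(p[y:y+h,x:x+w],(W,H),interpolation=cv2.INTER_CUBIC); return np.clip(255*(c/255.)**0.6,0,255).astype(np.uint8)
a=np.hstack([crop(T['p'],195,160,110,95,400,345),crop(T['p'],365,160,110,95,400,345)])
b=np.hstack([crop(S['p'],320,185,110,70,400,255),crop(S['p'],210,150,110,70,400,255)])
cv2.imwrite('pics/crop1.png',np.vstack([a,b])[:,:,::-1])
def pts(n,D):
    v,u=np.mgrid[0:400,0:640]; uv=np.c_[u.ravel(),v.ravel()]; return dpts(n,uv,D['d']).reshape(400,640,3)
for n,D,box in(('top',T,(365,160,450,255)),('scene',S,(215,150,295,225))):
    P=pts(n,D); x0,y0,x1,y1=box; m=np.zeros((400,640),bool); m[y0:y1,x0:x1]=1
    mx=D['p'].max(2).astype(int); mn=D['p'].min(2)
    Z=P[:,:,2]
    q=P[m&(Z>0.045)&(Z<.09)&(mx<60)]; print(n,'handle',len(q),q.mean(0),np.percentile(q[:,2],[2,50,98]))
    t=q[q[:,2]>.066]; c=t[:,:2].mean(0); w,V=np.linalg.eigh(np.cov(t[:,:2].T)); print(' top',c,np.degrees(np.arctan2(*V[::-1,1])),len(t),np.median(t[:,2]))
    l=P[m&(Z>0.017)&(Z<.04)]; (cc,wh,an)=cv2.minAreaRect((l[:,:2]*1000).astype(np.float32)); print(' lid',cc,wh,an,len(l))
for n,D,box in(('top',T,(200,160,305,250)),('scene',S,(320,190,420,280))):
    P=pts(n,D); x0,y0,x1,y1=box; m=np.zeros((400,640),bool); m[y0:y1,x0:x1]=1
    Z=P[:,:,2]; l=P[m&(Z>0.105)&(Z<.118)]; print(n,'collar',len(l),np.median(l[:,2]),l.min(0),l.max(0))
    h=cv2.cvtColor(D['p'],cv2.COLOR_RGB2HSV); b=m&(h[:,:,1]>130)&(h[:,:,0]>10)&(h[:,:,0]<32)&(Z>.1); q=P[b]; print(' valve',len(q),q.mean(0),q.min(0),q.max(0),np.argwhere(b).mean(0))
E
python3 m1.py
```

```text
top handle 350 [ 0.51609317 -0.21837271  0.07085556] [0.04723583 0.07471743 0.0788246 ]
 top [ 0.51648771 -0.21984502] -169.72828169399125 274 0.07539395954325862
 lid (517.8768920898438, -221.6937713623047) (171.91934204101562, 142.5174102783203) 48.65705871582031 2115
scene handle 253 [ 0.52522837 -0.21786824  0.06718591] [0.04628297 0.07128243 0.08002688]
 top [ 0.52389197 -0.21969651] -169.86203916948307 163 0.07439926485258552
 lid (486.2398376464844, -275.90203857421875) (285.49713134765625, 160.88226318359375) 56.80593490600586 1275
top collar 1222 0.11088172962867521 [0.42910396 0.07274641 0.10503546] [0.60939895 0.27864565 0.11685253]
 valve 148 [0.48362599 0.08555372 0.13520252] [0.46171745 0.07377238 0.12646769] [0.50131933 0.09758415 0.13971496] [219.51351351 288.11486486]
scene collar 920 0.11081429906089346 [0.4325927  0.07426836 0.10501283] [0.61489577 0.27778357 0.11782441]
 valve 81 [0.48833853 0.08468068 0.1353663 ] [0.4635421  0.07292098 0.12606432] [0.50579007 0.09501315 0.14507949] [200.22222222 344.01234568]
```

View pics/crop1.png

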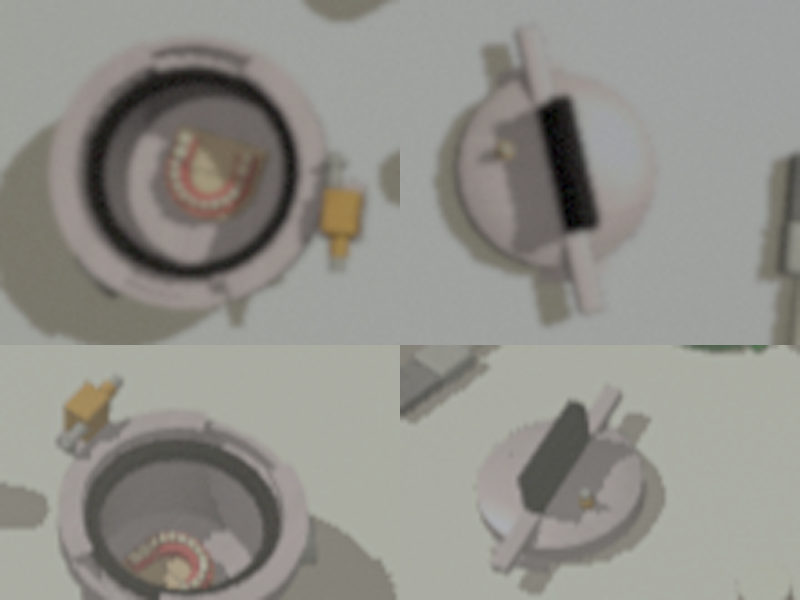

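The crop confirms it: the grey lid has a black handle, two ears and a brass relief valve at (505,150). The pot's gaps are at about (200,60) and (165,290), with the valve on its right. I'll swing over the pot for a close look, turning the tool so that the last joint keeps its range for the clockwise turn.

```bash
python3 -m handwheel '[-0.738,-0.549,-0.075,0,0,-2.77,0.45,-0.738,-0.549,-0.075,0,0,-2.77,0.45,-0.738,-0.549,-0.075,0,0,-2.77,0.45,-0.738,-0.549,-0.075,0,0,-2.77,0.45,-0.738,-0.549,-0.075,0,0,-2.77,0.45,-0.738,-0.549,-0.075,0,0,-2.77,0.45,-0.738,-0.549,-0.075,0,0,-2.77,0.45,-0.738,-0.549,-0.075,0,0,-2.77,0.45,-0.738,-0.549,-0.075,0,0,-2.77,0.45,-0.738,-0.549,-0.075,0,0,-2.77,0.45,-0.738,-0.549,-0.075,0,0,-2.77,0.45,-0.738,-0.549,-0.075,0,0,-2.77,0.45,-0.738,-0.549,-0.075,0,0,-2.77,0.45,-0.738,-0.549,-0.075,0,0,-2.77,0.45,-0.738,-0.549,-0.075,0,0,-2.77,0.45,-0.738,-0.549,-0.075,0,0,-2.77,0.45,-0.738,-0.549,-0.075,0,0,-2.77,0.45,-0.738,-0.549,-0.075,0,0,-2.77,0.45,-0.738,-0.549,-0.075,0,0,-2.77,0.45,-0.738,-0.549,-0.075,0,0,-2.77,0.45]'
python3 - <<'E'
from h import *
p,d,s=snap('wrist','w1'); print(s['time_s'],s['joints'],s['ee_pos'],s['eef_rot'],s['wrist_force'],s['finger_gap'])
E
```

```text
time_s: 2.15
ee_pos: [0.5207, 0.1889, 0.3194]
eef_rot: [0.754, 0.657, -0.001, -0.0]
wrist_force: [0.1, -1.2, -0.1]
finger_gap: 0.0383
2.15 [ 3.01820863e-01 -1.56934875e-01  1.59167958e+00  3.71740968e-04
  1.70831485e+00 -1.13236568e+00] [0.52073302 0.18893468 0.31943596] [ 7.53702330e-01  6.57215510e-01 -5.96821897e-04 -4.64385477e-04] [ 0.08441229 -1.19484592 -0.05873275] 0.03834786379742517
```

View pics/w1.png

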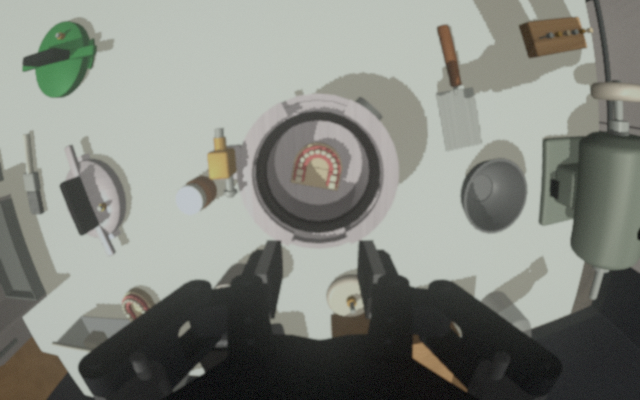

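The wrist view shows the pot's collar centred at (320,170), with gaps at the top (~(320,100)) and bottom (~(320,237)) and the brass valve at (222,160). The fingers are narrowed to 38 mm. Now I'll measure the pot's axis and gap angles from both views.

```bash
cat > m2.py <<'E'
from h import *
from scipy.optimize import least_squares
def gridpts(n,f):
    D=np.load(f'pics/{f}.npz'); v,u=np.mgrid[0:400,0:640]; uv=np.c_[u.ravel(),v.ravel()]
    return D,dpts(n,uv,D['d'],D['pos'],D['rot']).reshape(400,640,3)
for n,f in(('wrist','w1'),('top','top0'),('scene','scene0')):
    D,P=gridpts(n,f); Z=P[:,:,2]; c=np.array([.521,.186])
    near=np.hypot(P[:,:,0]-c[0],P[:,:,1]-c[1])<.105
    l=P[near&(abs(Z-.111)<.005)]; zt=np.median(l[:,2])
    for it in range(4):
        q=l[:,:2]-c; r=np.hypot(*q.T); a=np.degrees(np.arctan2(q[:,1],q[:,0]))
        # outer edge: max r per angle bin (robust)
        B=[(i,r[(a>=i)&(a<i+6)]) for i in range(-180,180,6)]
        E=np.array([[i+3,np.percentile(x,97)] for i,x in B if len(x)>3]); E=E[(E[:,0]<-130)|(E[:,0]>-75)]
        xy=c+E[:,1:]*np.c_[np.cos(np.radians(E[:,0])),np.sin(np.radians(E[:,0]))]
        s=least_squares(lambda k:np.hypot(*(xy-k[:2]).T)-k[2],[*c,.09],loss='soft_l1',f_scale=.001); c=s.x[:2]
    q=l[:,:2]-c; r=np.hypot(*q.T); a=np.degrees(np.arctan2(q[:,1],q[:,0]))
    print(n,'z',zt,'c',c,'R',s.x[2])
    inn=[(i,round(1000*np.percentile(r[(a>=i)&(a<i+4)],4),1)) for i in range(-180,180,4) if ((a>=i)&(a<i+4)).sum()>3]
    print('  inner',[x for x in inn if x[1]>76.5])
    # pin/valve
    h=cv2.cvtColor(D['p'],cv2.COLOR_RGB2HSV); b=(np.hypot(P[:,:,0]-.483,P[:,:,1]-.085)<.04)&(h[:,:,1]>110)&(h[:,:,0]>10)&(h[:,:,0]<32)&(Z>.128)&(Z<.145)
    q=P[b]; R=cv2.minAreaRect((q[:,:2]*1000).astype(np.float32)); print('  valve',R,len(q),np.median(q[:,2]))
E
python3 m2.py
python3 - <<'E'
from h import *
D=np.load('pics/w1.npz'); c=np.array([.521,.186]); 
# rectified to collar plane z=.111, 0.5mm/px, image right=+x world, up=+y
N=560; g=(np.arange(N)-N/2)*.0005; X,Y=np.meshgrid(c[0]+g,c[1]-g)
K,R,o=cam('wrist',D['pos'],D['rot']); q=(np.c_[X.ravel(),Y.ravel(),0*X.ravel()+.111]-o)@R
th=np.arctan2(np.hypot(q[:,0],q[:,1]),q[:,2]); ph=np.arctan2(q[:,1],q[:,0])
u=(K[0,2]+K[0,0]*th*np.cos(ph)).reshape(N,N).astype(np.float32); v=(K[1,2]+K[1,1]*th*np.sin(ph)).reshape(N,N).astype(np.float32)
im=cv2.remap(D['p'],u,v,cv2.INTER_CUBIC); im=(255*(im/255.)**.7).astype(np.uint8)
cv2.imwrite('pics/rect.png',im[:,:,::-1])
E
```

```text
wrist z 0.11048020662200475 c [0.52154853 0.18631831] R 0.0913648172203344
  inner []
  valve ((484.0212707519531, 92.248046875), (34.188743591308594, 6.711587905883789), 3.364090919494629) 46 0.13600255840433445
top z 0.11092273788470919 c [0.51965805 0.18772182] R 0.09116849465290264
  inner [(-164, np.float64(77.2)), (-80, np.float64(77.3)), (-68, np.float64(76.9)), (-64, np.float64(76.7)), (-32, np.float64(76.6)), (72, np.float64(76.9))]
  valve ((480.286865234375, 86.0105209350586), (23.48017120361328, 41.90824508666992), 87.98226165771484) 148 0.1364888699602429
scene z 0.11083789409423317 c [0.52199139 0.18600353] R 0.09140399890970348
  inner [(-112, np.float64(77.3)), (-76, np.float64(77.0)), (-64, np.float64(76.6)), (-56, np.float64(76.7)), (-32, np.float64(77.9)), (68, np.float64(78.2)), (116, np.float64(78.2)), (132, np.float64(76.9))]
  valve ((484.75146484375, 85.53639221191406), (22.730379104614258, 42.915870666503906), 83.69612884521484) 87 0.13591894894886347
```

View pics/rect.png

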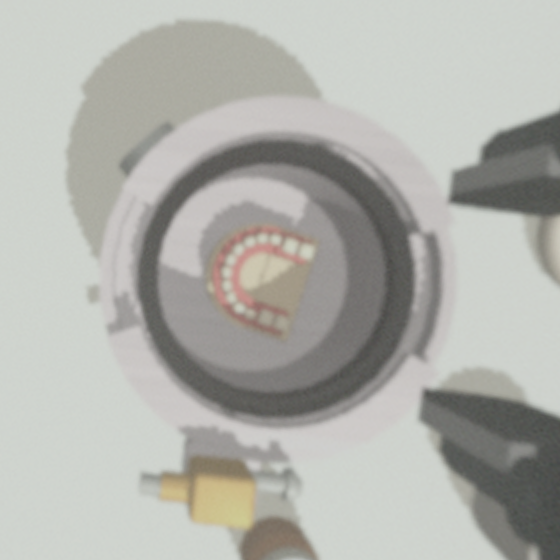

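The rectified view (image right = +x, 0.5 mm/px) shows the right gap between about (430,232) and (430,358), and the left gap between about (150,200) and (115,328). That puts the pot's yaw at about −6 to −8°. An unrolled view should refine it.

Run:
```python
from h import *
c=np.array([.5213,.1865]); rows=[]
def proj(n,D,W):
    K,R,o=cam(n,D['pos'],D['rot']); q=(W-o)@R
    if n=='wrist':
        th=np.arctan2(np.hypot(q[:,0],q[:,1]),q[:,2]); ph=np.arctan2(q[:,1],q[:,0]); return K[0,2]+K[0,0]*th*np.cos(ph),K[1,2]+K[1,1]*th*np.sin(ph)
    return K[0,2]+K[0,0]*q[:,0]/q[:,2],K[1,2]+K[1,1]*q[:,1]/q[:,2]
for n,f in(('wrist','w1'),('top','top0')):
  D=np.load(f'pics/{f}.npz')
  for a0 in(-7,173):
    A,Rr=np.meshgrid(np.radians(a0+np.linspace(-40,40,800)),np.linspace(.095,.068,90))
    W=np.c_[c[0]+Rr.ravel()*np.cos(A.ravel()),c[1]+Rr.ravel()*np.sin(A.ravel()),0*A.ravel()+.111]
    u,v=proj(n,D,W); im=cv2.remap(D['p'],u.reshape(A.shape).astype(np.float32),v.reshape(A.shape).astype(np.float32),cv2.INTER_CUBIC)
    im=cv2.convertScaleAbs(im,alpha=1.5)
    dz=cv2.remap(D['d'],u.reshape(A.shape).astype(np.float32),v.reshape(A.shape).astype(np.float32),cv2.INTER_NEAREST)
    for k in range(0,800,100): cv2.line(im,(k,0),(k,8),(255,0,0),1)
    rows.append(im)
cv2.imwrite('pics/polar.png',np.vstack(rows)[:,:,::-1])
```

```text
(no output)
```

View pics/polar.png

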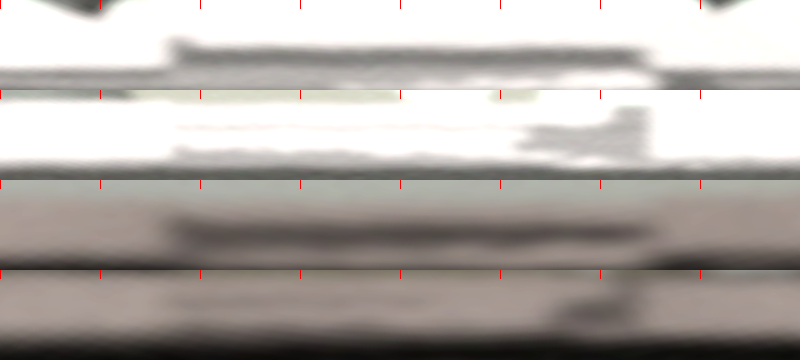

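Gap centres come out at −6.2° and −5.8° (wrist) and −6.0° (top), so the pot's yaw is −6.0° and its axis (0.521, 0.186). Next, above the lid, turning 18°.

```bash
python3 -m handwheel '[-0.405,0.055,0.08,0,0,-0.314,0.45,-0.405,0.055,0.08,0,0,-0.314,0.45,-0.405,0.055,0.08,0,0,-0.314,0.45,-0.405,0.055,0.08,0,0,-0.314,0.45,-0.405,0.055,0.08,0,0,-0.314,0.45,-0.405,0.055,0.08,0,0,-0.314,0.45,-0.405,0.055,0.08,0,0,-0.314,0.45,-0.405,0.055,0.08,0,0,-0.314,0.45,-0.405,0.055,0.08,0,0,-0.314,0.45,-0.405,0.055,0.08,0,0,-0.314,0.45,-0.405,0.055,0.08,0,0,-0.314,0.45,-0.405,0.055,0.08,0,0,-0.314,0.45]'
python3 - <<'E'
from h import *
p,d,s=snap('wrist','w2'); print(s['time_s'],s['ee_pos'],s['eef_rot'])
T=np.load('pics/top0.npz')
v,u=np.mgrid[0:400,0:640]; uv=np.c_[u.ravel(),v.ravel()]
P=dpts('wrist',uv,d,s['ee_pos'],s['eef_rot']).reshape(400,640,3); Z=P[:,:,2]
near=np.hypot(P[:,:,0]-.52,P[:,:,1]+.22)<.115
h=p.max(2)
def ax(q): w,V=np.linalg.eigh(np.cov(q.T)); return np.degrees(np.arctan2(V[1,1],V[0,1]))
k=near&(Z>.066)&(Z<.085); q=P[k]; R=cv2.minAreaRect((q[:,:2]*1000).astype(np.float32)); print('handle top',len(q),q.mean(0),np.median(q[:,2]),ax(q[:,:2]),R)
l=P[near&(Z>.015)&(Z<.04)]; print('lid',len(l),l.min(0),l.max(0)); r=np.hypot(l[:,0]-.52,l[:,1]+.22)
e=l[(r>.085)&(l[:,2]>.024)]; left=e[e[:,0]<.52]; right=e[e[:,0]>.52]; print('ears',left.mean(0),right.mean(0),len(left),len(right)); dd=right.mean(0)-left.mean(0); print(np.degrees(np.arctan2(dd[1],dd[0])),np.hypot(*dd[:2]))
E
```

```text
time_s: 3.4
ee_pos: [0.5171, -0.222, 0.2408]
eef_rot: [0.644, 0.765, 0.0, 0.0]
wrist_force: [0.6, 0.8, 0.2]
finger_gap: 0.0383
3.4 [ 0.51709703 -0.22195505  0.24078997] [6.43894689e-01 7.65114065e-01 1.43143500e-04 2.76375649e-04]
handle top 1618 [ 0.51693525 -0.22430499  0.07484115] 0.075086991015625 -169.79403403967947 ((519.53662109375, -224.17733764648438), (94.7637710571289, 16.997783660888672), 10.137479782104492)
lid 10857 [ 0.41458875 -0.29493352  0.01811565] [ 0.62411442 -0.15158629  0.03994394]
ears [ 0.42640786 -0.23994124  0.03204861] [ 0.61334572 -0.20654051  0.03223612] 336 209
10.130307744340985 0.18989831753701603
```

View pics/w2.png

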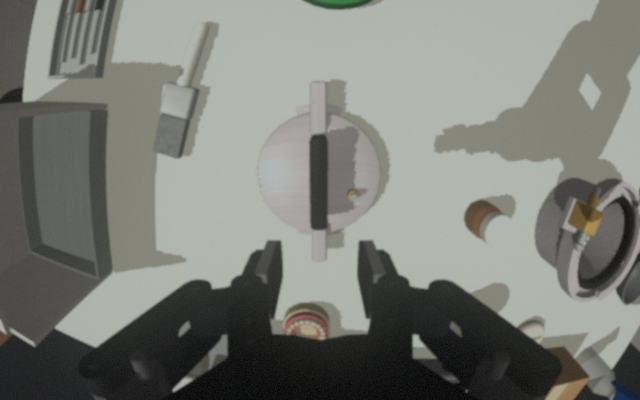

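The lid from the wrist camera: handle centre (0.5197, −0.2240), top at 75 mm, angle 10.1°, agreeing with the ears' midpoint. The relief valve is clear of the fingers. Descending and gripping.

```bash
python3 -m handwheel '[-0.0024,0.0022,0.05,0,0,-0.005,0.45,-0.0024,0.0022,0.1,0,0,-0.005,0.45,-0.0024,0.0022,0.14,0,0,-0.005,0.45,-0.0024,0.0022,0.165,0,0,-0.005,0.45,-0.0024,0.0022,0.18,0,0,-0.005,0.45,-0.0024,0.0022,0.188,0,0,-0.005,0.45,-0.0024,0.0022,0.188,0,0,-0.005,0.45,-0.0024,0.0022,0.188,0,0,-0.005,0.1,-0.0024,0.0022,0.188,0,0,-0.005,0,-0.0024,0.0022,0.188,0,0,-0.005,0,-0.0024,0.0022,0.188,0,0,-0.005,0,-0.0024,0.0022,0.188,0,0,-0.005,0]' 110
```

```text
time_s: 4.65
ee_pos: [0.5208, -0.2245, 0.0542]
eef_rot: [0.642, 0.767, 0.0, 0.001]
wrist_force: [-0.2, 3.0, 6.7]
finger_gap: 0.0169
```

```bash
python3 -m handwheel '[0,0,-0.015,0,0,0,0,0,0,-0.045,0,0,0,0,0,0,-0.09,0,0,0,0,0,0,-0.14,0,0,0,0,0,0,-0.18,0,0,0,0,0,0,-0.18,0,0,0,0,0,0,-0.18,0,0,0,0]'
python3 - <<'E'
from h import *
p,d,s=snap('wrist','w3'); print(s['time_s'],s['ee_pos'],s['eef_rot'],s['wrist_force'],s['moment'])
v,u=np.mgrid[0:400,0:640]; uv=np.c_[u.ravel(),v.ravel()]
T=np.linalg.inv
P=dpts('wrist',uv,d,s['ee_pos'],s['eef_rot']); L=((P-s['ee_pos'])@Ro.from_quat(s['eef_rot']).as_matrix()).reshape(400,640,3)
m=(L[:,:,2]>.005)&(L[:,:,2]<.06)&(abs(L[:,:,0])<.1)&(L[:,:,1]<.13)&(L[:,:,1]>-.13)
e=L[m&(L[:,:,2]>.014)&(L[:,:,2]<.04)]
far=e[e[:,1]<-.085]; nr=e[e[:,1]>.085]
print('far ear',far.mean(0),far.min(0),far.max(0),len(far)); print('near ear',len(nr), nr.mean(0) if len(nr) else '',nr.min(0) if len(nr) else '',nr.max(0) if len(nr) else '')
# disc edge x extents
for y in(-.06,-.05,-.04,-.03,-.02,-.01,0,.01,.02):
    b=e[abs(e[:,1]-y)<.003]; print(y,b[:,0].min().round(4),b[:,0].max().round(4),((b[:,0].min()+b[:,0].max())/2).round(4),(b[:,0].max()-b[:,0].min()).round(4))
E
```

```text
time_s: 5.35
ee_pos: [0.52, -0.2244, 0.2336]
eef_rot: [0.642, 0.767, 0.0, 0.001]
wrist_force: [0.8, -0.4, -6.2]
finger_gap: 0.0165
5.35 [ 0.51997446 -0.22438358  0.23355857] [6.41805980e-01 7.66866513e-01 1.76319136e-04 8.96824432e-04] [ 0.79478891 -0.39055448 -6.15524852] [ 0.02844642  0.01108603 -0.01060924]
far ear [-0.00050772 -0.09557201  0.02182425] [-0.0096508  -0.10669522  0.01954666] [ 0.00837426 -0.0850621   0.02559917] 1564
near ear 0   
-0.06 -0.045 0.0439 -0.0006 0.0889
-0.05 -0.0546 0.054 -0.0003 0.1086
-0.04 -0.0611 0.0608 -0.0002 0.1219
-0.03 -0.0665 0.065 -0.0008 0.1315
-0.02 -0.0702 0.0689 -0.0007 0.139
-0.01 -0.0716 0.0699 -0.0009 0.1415
0 -0.0722 0.0714 -0.0004 0.1436
0.01 -0.071 0.0698 -0.0006 0.1408
0.02 -0.069 0.0678 -0.0006 0.1367
```

View pics/w3.png

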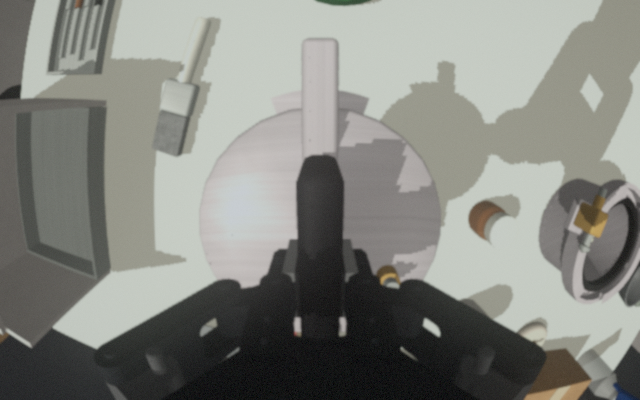

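The handle is gripped square: the far ear is centred at x −0.5 mm and its tip at y −106.7 mm in tool axes, so the lid hangs within 1 mm of the tool axis, 54–55 mm below the TCP. Weight is about 6 N. Carrying it over the pot and turning to 84°.

```bash
python3 -m handwheel '[0.03,0.0055,0,0,0,0.03,0,0.07,0.013,0,0,0,0.06,0,0.115,0.021,0,0,0,0.09,0,0.16,0.0295,0,0,0,0.12,0,0.205,0.0375,0,0,0,0.15,0,0.25,0.046,0,0,0,0.19,0,0.295,0.054,0,0,0,0.22,0,0.335,0.0615,0,0,0,0.25,0,0.37,0.068,0,0,0,0.27,0,0.39,0.0717,0,0,0,0.282,0,0.4,0.0735,0,0,0,0.282,0,0.4044,0.0743,0,0,0,0.282,0,0.4044,0.0743,0,0,0,0.282,0,0.4044,0.0743,0,0,0,0.282,0]'
python3 - <<'E'
from h import *
s=readout.observe(); print(s['time_s'],s['ee_pos'],s['eef_rot'],s['joints'])
R=Ro.from_quat(s['eef_rot']).as_matrix(); print('ang',np.degrees(np.arctan2(R[1,0],R[0,0])),R[:,2], 'need tool',R.T@(np.array([.5219,.1868,.165])-s['ee_pos']))
p,d,_=snap('wrist','w4')
E
```

```text
time_s: 6.8
ee_pos: [0.5219, 0.186, 0.232]
eef_rot: [0.743, 0.669, -0.0, -0.0]
wrist_force: [-0.0, -0.3, -4.6]
finger_gap: 0.0167
6.8 [0.52187919 0.18595955 0.2320129 ] [ 7.43392901e-01  6.68854926e-01 -2.86711371e-04 -8.04175732e-06] [ 2.96370036e-01 -1.44651713e-01  1.72090886e+00 -2.27746683e-04
  1.56586201e+00 -1.16896362e+00]
ang 83.95750668008452 [-4.37035934e-04 -3.71580255e-04 -9.99999835e-01] need tool [ 8.65820055e-04 -4.12737230e-05  6.70125660e-02]
```

View pics/w4.png

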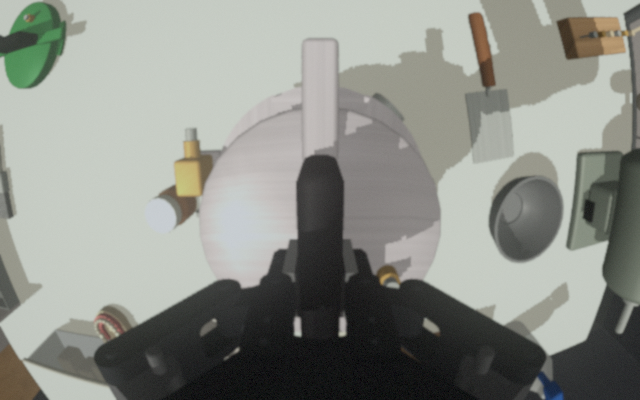

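The lid sits over the pot, with the valve to its left at (190,170) and clear. Alignment is within 1 mm and 0.1°. Lowering to touch the ring.

```bash
python3 -m handwheel '[0.0008,0,0.02,0,0,0,0,0.0008,0,0.04,0,0,0,0,0.0008,0,0.052,0,0,0,0,0.0008,0,0.058,0,0,0,0,0.0008,0,0.064,0,0,0,0,0.0008,0,0.069,0,0,0,0,0.0008,0,0.073,0,0,0,0,0.0008,0,0.076,0,0,0,0,0.0008,0,0.078,0,0,0,0,0.0008,0,0.078,0,0,0,0]'; python3 -c "
from h import *
s=readout.observe();print(s['ee_pos'],s['wrist_force'],s['moment'])"
```

```text
time_s: 7.85
ee_pos: [0.522, 0.1877, 0.1544]
eef_rot: [0.743, 0.669, 0.0, 0.0]
wrist_force: [0.5, -0.4, -5.4]
finger_gap: 0.0168
[0.52199941 0.18771361 0.15440711] [ 0.47503807 -0.37902021 -5.42750833] [ 0.0006418  -0.02737127  0.03528923]
```

No contact force with the underside already below the collar's top, so the lugs are in the gaps. Pressing.

```bash
python3 -m handwheel '[-0.0005,0,0.002,0,0,0,0,-0.0005,0,0.004,0,0,0,0,-0.0005,0,0.005,0,0,0,0,-0.0005,0,0.006,0,0,0,0,-0.0005,0,0.0065,0,0,0,0,-0.0005,0,0.0065,0,0,0,0]'; python3 -c "
from h import *
s=readout.observe();print(s['ee_pos'],s['wrist_force'],s['moment'])"
```

```text
time_s: 8.45
ee_pos: [0.5223, 0.1874, 0.1489]
eef_rot: [0.743, 0.669, 0.001, 0.0]
wrist_force: [-2.2, 1.5, 8.7]
finger_gap: 0.0167
[0.52226699 0.18735383 0.14893289] [-2.15881583  1.51157925  8.69450261] [-0.01995354  0.41846584  0.02871443]
```

Ring force is about 14 N, so the seal is about 5.3 mm down, past the 4 mm needed. Pressing 1 mm more and starting the clockwise turn.

```bash
python3 -m handwheel '[0,0,0.001,0,0,0,0,0,0,0.001,0,0,0.04,0,0,0,0.001,0,0,0.09,0,0,0,0.001,0,0,0.15,0,0,0,0.001,0,0,0.21,0,0,0,0.001,0,0,0.27,0,0,0,0.001,0,0,0.27,0]'; python3 -c "
from h import *
s=readout.observe();R=Ro.from_quat(s['eef_rot']).as_matrix();print(s['ee_pos'],s['wrist_force'],s['moment'],np.degrees(np.arctan2(R[1,0],R[0,0])),s['joints'])"
```

```text
time_s: 9.15
ee_pos: [0.5226, 0.1873, 0.1483]
eef_rot: [0.827, 0.562, 0.001, 0.0]
wrist_force: [0.8, -1.0, 9.5]
finger_gap: 0.0168
[0.52260924 0.18727166 0.14829791] [ 0.81259731 -0.99936268  9.5406351 ] [-0.20416309  0.10408769 -0.2593048 ] 68.3936153217985 [ 2.98252208e-01 -1.04616747e-01  1.82143520e+00 -2.37777489e-04
  1.42217467e+00 -8.95405095e-01]
```

It turns freely (moment 0.26 N m). Continuing to just short of the pin.

```bash
python3 -m handwheel '[0,0,0,0,0,0.07,0,0,0,0,0,0,0.15,0,0,0,0,0,0,0.25,0,0,0,0,0,0,0.35,0,0,0,0,0,0,0.45,0,0,0,0,0,0,0.55,0,0,0,0,0,0,0.65,0,0,0,0,0,0,0.75,0,0,0,0,0,0,0.85,0,0,0,0,0,0,0.93,0,0,0,0,0,0,0.93,0]'; python3 -c "
from h import *
s=readout.observe();R=Ro.from_quat(s['eef_rot']).as_matrix();print(s['ee_pos'],s['wrist_force'],s['moment'],np.degrees(np.arctan2(R[1,0],R[0,0])),s['joints'])"
```

```text
time_s: 10.25
ee_pos: [0.5218, 0.1861, 0.1477]
eef_rot: [0.991, 0.131, -0.0, 0.001]
wrist_force: [-5.4, -12.6, 9.9]
finger_gap: 0.0167
[0.52181323 0.18610509 0.14769282] [ -5.42097033 -12.58227961   9.87330681] [-1.88187873  0.96229348 -0.24889298] 15.043698622151018 [ 0.29756499 -0.104751    1.82256374 -0.00207389  1.42440585  0.0353055 ]
```

Turned 69°, with a 13 N side force building, so the lid wants about 1 mm toward −y. I'll ease that off and go on to the stop.

```bash
python3 -m handwheel '[-0.0006,0.0009,0,0,0,0.02,0,-0.0006,0.0009,0,0,0,0.06,0,-0.0006,0.0009,0,0,0,0.1,0,-0.0006,0.0009,0,0,0,0.13,0,-0.0006,0.0009,0,0,0,0.16,0,-0.0006,0.0009,0,0,0,0.16,0]'; python3 -c "
from h import *
s=readout.observe();R=Ro.from_quat(s['eef_rot']).as_matrix();print(s['ee_pos'],s['wrist_force'],s['moment'],np.degrees(np.arctan2(R[1,0],R[0,0])),s['joints'])"
```

```text
time_s: 10.85
ee_pos: [0.5217, 0.1858, 0.1479]
eef_rot: [0.999, 0.053, 0.0, 0.0]
wrist_force: [-5.2, -5.4, 9.7]
finger_gap: 0.0165
[0.52172919 0.18577564 0.14793881] [-5.23066699 -5.37542097  9.6583845 ] [-0.92272963  0.9280815   0.53794317] 6.037388539476205 [ 2.96515005e-01 -1.06153934e-01  1.82344433e+00 -1.00862204e-03
  1.42366286e+00  1.91290596e-01]
```

```bash
for i in 1; do python3 -m handwheel '[0,0,0,0,0,0.02,0,0,0,0,0,0,0.04,0,0,0,0,0,0,0.05,0,0,0,0,0,0,0.05,0]'; done; python3 -c "
from h import *
s=readout.observe();R=Ro.from_quat(s['eef_rot']).as_matrix();print(s['ee_pos'],s['wrist_force'],s['moment'],np.degrees(np.arctan2(R[1,0],R[0,0])),s['joints'])"
```

```text
time_s: 11.25
ee_pos: [0.5212, 0.186, 0.1479]
eef_rot: [1.0, 0.029, -0.0, 0.0]
wrist_force: [-10.8, -4.0, 12.8]
finger_gap: 0.0168
[0.52121222 0.18599332 0.1479075 ] [-10.77336474  -4.04640104  12.81738019] [-0.72177264  1.68473283  1.65292789] 3.280054945500792 [ 2.96894014e-01 -1.06400941e-01  1.82372312e+00 -4.59601504e-04
  1.42472934e+00  2.39713161e-01]
```

The moment jumped from 0.54 to 1.65 N m at about 80.7° of turn, so this is the hard stop. I'll push slightly further to confirm and look.

```bash
python3 -m handwheel '[-0.0007,0,0,0,0,0.015,0,-0.0007,0,0,0,0,0.015,0,-0.0007,0,0,0,0,0.015,0]'
python3 - <<'E'
from h import *
p,d,s=snap('wrist','w5');R=Ro.from_quat(s['eef_rot']).as_matrix();print(s['ee_pos'],s['wrist_force'],s['moment'],np.degrees(np.arctan2(R[1,0],R[0,0])),s['time_s'])
q,d2,_=snap('top','top5'); 
a=cv2.resize(p[20:220,180:440],(780,600),interpolation=cv2.INTER_CUBIC); cv2.imwrite('pics/w5c.png',a[:,:,::-1])
# ear angle in tool
v,u=np.mgrid[0:400,0:640]; uv=np.c_[u.ravel(),v.ravel()]
L=((dpts('wrist',uv,d,s['ee_pos'],s['eef_rot'])-s['ee_pos'])@R).reshape(400,640,3)
e=L[(abs(L[:,:,0])<.02)&(L[:,:,1]<-.055)&(L[:,:,1]>-.108)&(L[:,:,2]>.014)&(L[:,:,2]<.027)]
for y in(-.06,-.07,-.08,-.09,-.1):
    b=e[abs(e[:,1]-y)<.003]; print(y,b[:,0].min().round(4),b[:,0].max().round(4),b[:,0].mean().round(4))
E
```

```text
time_s: 11.55
ee_pos: [0.5206, 0.1862, 0.1479]
eef_rot: [1.0, 0.021, 0.0, 0.0]
wrist_force: [-10.3, -1.4, 11.3]
finger_gap: 0.0168
[0.52060715 0.18615878 0.14791908] [-10.34501628  -1.41819401  11.29286049] [-0.42504961  1.46203254  1.92373185] 2.462086321656654 11.55
-0.06 -0.0167 0.0179 0.0006
-0.07 -0.009 0.0092 -0.0001
-0.08 -0.0094 0.0081 -0.0004
-0.09 -0.0098 0.0081 -0.0006
-0.1 -0.0099 0.0081 -0.0007
```

View pics/w5c.png

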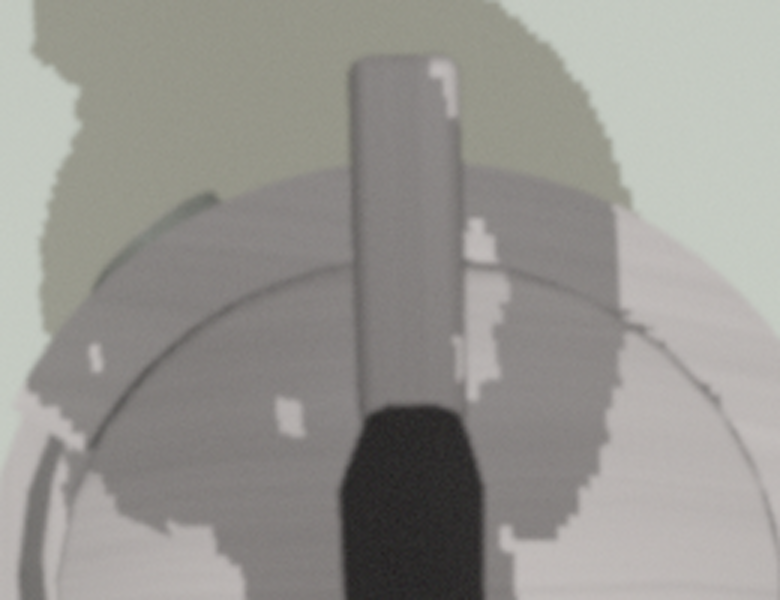

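The far ear is in line with the handle (0.5 mm over 40 mm, so no slip) and the disc sits below the collar. The valve side is hidden here, so I'll check it from the fixed cameras.

Run:
```python
from h import *
p,_,s=snap('scene','scene6'); q=np.load('pics/top5.npz')['p']
f=lambda c:cv2.convertScaleAbs(cv2.resize(c,(400,400),interpolation=cv2.INTER_CUBIC),alpha=1.5)
cv2.imwrite('pics/fin.png',np.hstack([f(p[175:275,310:410]),f(q[165:265,210:310])])[:,:,::-1])
print(s['wrist_force'],s['moment'],s['ee_pos'],s['time_s'])
```

```text
[-10.15390956  -1.50267063  10.8818988 ] [-0.43979884  1.52133337  1.92466151] [0.52058734 0.18617929 0.14790186] 11.65
```

View pics/fin.png

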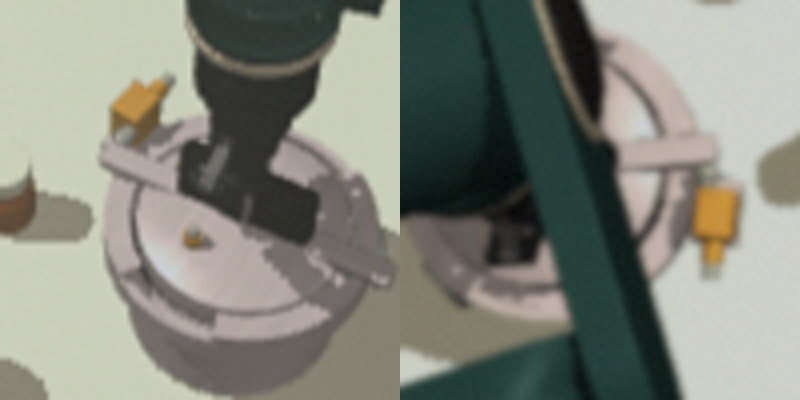

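Left (scene): the ear at (130,160) bears on the valve pin at (125,133). Right (top): the ear at (680,150) is up against the valve body at (715,205). One more small push should tell the hard stop from the pin spring.

```bash
python3 -m handwheel '[0,0,0,0,0,0.01,0,0,0,0,0,0,0.02,0,0,0,0,0,0,0.02,0,0,0,0,0,0,0.02,0]'
python3 - <<'E'
from h import *
p,d,s=snap('wrist','w7');R=Ro.from_quat(s['eef_rot']).as_matrix();print(s['ee_pos'],s['wrist_force'],s['moment'],np.degrees(np.arctan2(R[1,0],R[0,0])),s['time_s'],s['dq'])
v,u=np.mgrid[0:400,0:640]; uv=np.c_[u.ravel(),v.ravel()]
for f in('w3','w5','w7'):
    D=np.load(f'pics/{f}.npz'); R=Ro.from_quat(D['rot']).as_matrix()
    W=dpts('wrist',uv,D['d'],D['pos'],D['rot']); L=(W-D['pos'])@R
    e=L[(abs(L[:,0])<.013)&(L[:,1]<-.086)&(L[:,1]>-.103)&(L[:,2]>.014)&(L[:,2]<.027)]; h=L[(abs(L[:,0])<.013)&(L[:,1]<-.07)&(L[:,1]>-.084)&(L[:,2]>.014)&(L[:,2]<.022)]
    t=np.degrees(np.arctan2(R[1,0],R[0,0])); k=np.polyfit(np.r_[e[:,1],h[:,1]],np.r_[e[:,0],h[:,0]],1); print(f,t,'ear slope deg',np.degrees(k[0]),e[:,0].mean(),h[:,0].mean())
E
```

```text
time_s: 12.1
ee_pos: [0.5206, 0.1862, 0.148]
eef_rot: [1.0, 0.012, 0.0, 0.0]
wrist_force: [-10.2, -2.9, 11.8]
finger_gap: 0.0168
[0.52057118 0.18616602 0.14795023] [-10.17303767  -2.85196584  11.79242764] [-0.40637204  1.55458751  2.87157801] 1.3660367600134595 12.1 [0.00170823 0.00042636 0.00020329 0.00044484 0.00075935 0.00054318]
w3 100.14667495166451 ear slope deg -0.14393067496955989 0.00170220965585163 0.0016652438184632707
w5 2.462086321656654 ear slope deg 0.882599927443794 -0.000689729503318115 -0.00039601311966319127
w7 1.3660367600134595 ear slope deg 2.345640232515948 -0.002354357734616325 -0.0016430903818608906
```

The tool turned a further 1.1° while the lid stayed put (it lags in the grip by the same amount) and the moment rose to 2.9 N m. The lid is firmly on the hard stop, so I'm handing in while still holding it there.

```bash
python3 -c "
from h import *
print(workorder.sign_off()); s=readout.observe(); print(s['time_s'],s['moment'],s['wrist_force'],s['finger_gap'])"
```

```text
the job is handed in; nothing more can be done
None
the job is handed in; nothing more can be done
```

The pot is closed, and I handed the job in at about 12 s with the arm still gripping the handle and holding the lid against the air-valve pin. I took the grey lid by its black handle, lowered its lugs through the collar gaps and pressed the sealing ring down about 5–6 mm, judged from force and height. I then turned the lid clockwise about 80° to its stop.

- **At the stop:** a last push turned the tool another 1.1°, but the lid did not follow and the moment rose from 1.9 to 2.9 N m. The lid now lags about 2° in the grip.
- **Pin:** the fixed cameras show an ear of the lid bearing on the pin. I did not measure how far the pin is pushed in; full travel is inferred from the lid being at its stop. The gripper never went near the pin.
- **Forces:** at the last reading the hand was pressing down with about 12 N. A side force of about 13 N built up partway through the turn because the lid was about 1 mm off centre. I eased that off, and about 10 N of side force remained at the end.
- **Disagreement:** the top camera put the lid's handle 3–5 mm from where the wrist camera did. I went with the wrist camera, and the grasp came out centred to within about 1 mm.
- **Other things:** the arm touched nothing else on the bench, including the green look-alike lid, as far as the forces and pictures show.

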